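# Turn a model wall panel over on a flip ramp and clip it down

### The job

Turn the plywood wall panel over so that its etched face is up: drop it from the gripper onto the top edge of the ramp, so that it tips over the edge by itself and lands turned over on the lane, without turning or pushing it over with the gripper. Then, with the clip still raised, slide the panel along the lane until its short end is square against the stop strip and centred under the clip, and lower the clip fully so that its pad rests on the panel, leaving the other things on the bench where they are.

Things in the scene. Friction and masses are not known exactly. Their poses are not given: they have to be found in the camera images.
- panel_center (a point): Centre (half-way through the thickness) of the loose plywood wall panel, 100 x 60 x 6 mm, about 30 g. Axes: x along the 100 mm length, y along the 60 mm width, z out of its plain face. The other face (-z) is etched with dark window outlines. At the start it lies plain face up (z up) on the support block; turned over, its z points down.
- panel: The same panel; its origin is the middle of the etched face (3 mm from the panel's centre), same axes.
- block: Fixed wooden support block, 70 x 36 x 30 mm high, on which the panel lies at the start (lengths alike, within 0.1 rad), so that the panel's long sides overhang it by about 12 mm each and can be gripped from above across the 60 mm width. Origin: centre of its underside; x along its length.
- jig: Fixed wooden flip jig. Origin on the bench under the ramp's top edge; z up; +x is the lane direction. Base board x = -100 to 275 mm, 130 mm wide; its top, the lane, is 12 mm above the bench. At x = 0 a sheer face 100 mm wide drops 120 mm from the ramp's top edge to the lane; behind it the ramp slopes down to x = -95 mm. A stop strip, 12 mm high, 90 mm wide, crosses the lane at x = 220 to 232 mm.
- crest (a point): Middle of the ramp's top edge (along y, 100 mm long), 132 mm above the bench; axes as the jig's. A panel let go level, lengthwise along the lane, 50 to 70 mm above the edge, its centre 20 to 28 mm past the edge on the lane side (22 to 30 mm of it caught), tips and lands turned over, centre 65 to 110 mm along the lane. With its centre further out it only leans on the face.
- home (a point): Where the panel's centre must end: mid-thickness of a panel lying on the lane, 50 mm before the stop strip, on the lane's centre line (15 mm above the bench). Axes as the jig's; the panel's length must lie along x, either way round.
- clip_hinge (a point): Hinge of the hold-down clip, 240 mm along the lane from the top edge (20 mm beyond the face of the stop strip), 27 mm above the bench. Axes as the jig's; the hinge axis is y.
- clip (a joint): Angle (rad) of the hold-down clip: steel strip 24 mm wide, 6 mm thick, 75 mm long from its hinge towards the ramp. 0: level, pad on a 6 mm panel, strip's top 30 mm above the bench; positive: raised; -0.085: lowest, no panel under it. The stiff hinge (0.08 N m) stays where left; a few newtons on its upper side lower it if they follow its swing (straight down on the very tip may bind).
- clip_pad (a point): Middle of the underside of the clip's rubber pad (6 mm thick, 18 x 24 mm), 62 mm from the hinge; moves with the clip.
- glue: Bystander: white glue bottle, 54 mm diameter, 150 mm high; origin under its centre. Leave alone.
- tape: Bystander: roll of tape lying flat, 100 mm diameter, 25 mm high; origin under its centre. Leave alone.
- sander: Bystander: cork sanding block 110 x 60 x 40 mm; origin under its centre. Leave alone.
- driver: Bystander: screwdriver lying on the bench; origin near its middle. Leave alone.
Things that resemble listed ones, but are neither listed nor needed, are in the scene too. Of the things like the panel, leave any that is pink; of the rest the larger one is meant.

How it is judged:
On the way, in this order (a step that is already met when the one before it is completed fails the run):
1. let go, the panel tips over the ramp's edge with nothing of the robot touching it (angle between panel's own z axis and vertical between 1 and 2.3 rad and contact force between panel and the fingers below 0.05 N and contact force between panel and the arm below 0.05 N and x of panel_center in the frame of crest between -0.02 and 0.12 m and y of panel_center in the frame of crest between -0.06 and 0.06 m).
2. the panel lies still on the lane, etched face up (angle between panel's own z axis and vertical above 3 rad and linear speed of panel below 0.02 m/s and z of panel_center in the frame of home between -0.004 and 0.004 m and x of panel_center in the frame of home below -0.03 m), for 0.2 s.
3. the panel is slid square against the stop strip, under the still raised clip (angle between panel's own z axis and vertical above 3 rad and x of panel_center in the frame of home between -0.007 and 0.006 m and y of panel_center in the frame of home between -0.012 and 0.012 m and z of panel_center in the frame of home below 0.004 m and angle between the x axis of panel and the x axis of jig, either way round below 0.12 rad and value of joint clip above 0.5 rad), for 0.1 s.
At the end, for the whole second after the job is handed in: The panel lies flat on the lane with its etched face up, its end within 7 mm of the stop strip, within 12 mm of the lane's centre line and within 0.12 rad of square, at rest and released, and the clip is lowered onto it (within about 0.06 rad of level, pad on the panel) (angle between panel's own z axis and vertical above 3 rad and x of panel_center in the frame of home between -0.007 and 0.006 m and y of panel_center in the frame of home between -0.012 and 0.012 m and z of panel_center in the frame of home between -0.004 and 0.004 m and angle between the x axis of panel and the x axis of jig, either way round below 0.12 rad and value of joint clip between -0.04 and 0.06 rad and linear speed of panel below 0.02 m/s and contact force between panel and the fingers below 0.05 N); the robot touches nothing.
It fails at once if the panel is turned over in the gripper or pushed over by it (angle between panel's own z axis and vertical between 1.35 and 1.8 rad and contact force between panel and the fingers above 0.3 N).
It fails at once if a bystander is moved by more than 40 mm (distance of any of glue, tape, sander, driver from where it was at the start of the episode above 0.04 m).
It also fails if it takes over 64 s, if anything falls off the work surface, if the arm or the gripper's body presses on something with over 40 N, if the wrist force passes 120 N, or if a joint passes its speed limit or range.

### The arm

A 6-joint arm with a two-finger parallel gripper is mounted at the origin on the work surface. World frame = base frame: x ahead of the robot, y to its left, z up, the work surface at z = 0. Lengths are in m, angles in rad, forces in N, time in s.
With the tool pointing down it reaches from about 0.35 to 0.775 m from the base axis. Payload 7.3 kg.
Tool frame: the origin (TCP) lies at the very end of the fingers, on their centre line; the grasp point (between the pads) lies 19 mm behind it (robot.hold_point_z is the distance from the TCP to the grasp point, in m); z points along the fingers, y is the direction in which the jaws open and shut (so a half turn about z gives the same grasp; the last joint's range is limited). The gripper opens to 92 mm and grips with 3 to 60 N. Pads are 19 mm wide; open, the fingers measure 130 mm over their backs; the gripper's body (75 mm by 190 mm) begins 47 mm behind the grasp point.
Start: joints at [1.166, 0.342, 1.524, -0, 1.275, -0.146], TCP at [0.134, 0.508, 0.227] pointing down, gripper open.
Joint ranges: [-2.53, 2.53], [-0.77, 2.02], [0.04, 2.7], [-1, 4.14], [0.28, 2.66], [-3.11, 3.11]. Speed limits (rad/s): [2.57, 2.57, 3.14, 3.14, 3.14, 3.14].

### API

Orientations are given as [roll, pitch, yaw] about the fixed x, y, z axes, in that order (R = Rz(yaw) Ry(pitch) Rx(roll)).
In Python, from cell import monitor, viewer, robot gives the robot as it stands.
- The arm moves only by the tool move_arm, never from a script. Its argument "deltas" is a list of rows, each an object of numbers: "x", "y", "z": the shift along the tool's x, y, z in m; "wx", "wy", "wz": the turn, a rotation vector about the tool's x, y, z in degrees; "hand": the opening, from 0 (shut) to 1 (fully open). In form: [{"x": .., "y": .., "z": .., "wx": .., "wy": .., "wz": .., "hand": ..}, ...]. A call has 1 to 8 rows; each row is the pose to reach, as a shift and turn from the pose commanded when the call began, along the tool's axes at that moment; what a row does not reach only later rows make up. A row lasts 1/8 s, in which the tool goes at most 62.5 mm and 10.7 degrees, less where a joint would pass 70% of its speed; a pose out of reach is approached as far as the arm can. A call with a gripper value outside its range is refused whole. The fingers move at their own pace and stop on an object; "grip_force" is the grip in N (left out, the last holds). Time passes only in rows, so rows that repeat a pose let the fingers close. It gives the time, the measured TCP pose, the force and the opening at its end, in the units of the state.
- monitor.observe(): the state, without advancing time (a new reading comes with each control period).
- viewer.read_camera(name): name is "side" or "top"; returns the picture (420x560x3 uint8, red, green, blue); there is no depth.
- viewer.camera_params(name): a dict with "camera_matrix" (3x3 intrinsics, pixels), "R" (3x3) and "t" (3): a world point X has camera coordinates R X + t. Camera axes: x right, y down, z forward; pixel columns grow to the right and rows downward; lengths in m; the calibration is good to about 2 mm. A picture is of the moment at which its call begins. camera_params takes no time and is no camera call.
- robot.hand_in(): hands the job in, once; it reports no verdict.
The state is a dict: "time": time; "qpos": joint angles; "qvel": joint speeds; "joint_efforts": joint torques, N m; "tool_pos": TCP position; "tool_rot": TCP orientation; "contact_force": force on the tool from outside, world axes, zero at the start; "torque": the same for the moment, N m; "opening": finger opening in m.
Only numpy, scipy, OpenCV 4.12 (cv2) and the standard library are available. Lean on these libraries where they do the work, as an engineer would, in place of code of your own. Each camera call takes 0.05 s, during which the arm holds its last target. There are 200 camera calls.

## Working session

There is one attempt and no reset: what is moved stays moved. The work goes in short steps, Python scripts to look and compute and a tool call to move; the robot and the scene stay as the last step left them, time stands still between calls to the robot, and variables do not carry over. Pictures are saved under pics/ and viewed, about 8 in all and at most 12, crops included, and the job is handed in when it is done.

Besides the shell and the picture viewer there is one more tool, called after "Request:" by a JSON object that holds its "fn" and its "kwargs". move_arm: Moves the arm, as the interface text tells. Its arguments: {"type":"object","properties":{"deltas":{"type":"array","items":{"type":"object","properties":{"x":{"type":"number"},"y":{"type":"number"},"z":{"type":"number"},"wx":{"type":"number"},"wy":{"type":"number"},"wz":{"type":"number"},"hand":{"type":"number"}}}},"grip_force":{"type":"number"}},"required":["deltas"]}

```bash
mkdir -p pics; ls; python3 - <<'E'
from cell import monitor, viewer, robot
import cv2,numpy as np
for n in("top","side"):
    im=viewer.read_camera(n); cv2.imwrite(f"pics/{n}0.png",im[:,:,::-1])
    p=viewer.camera_params(n); R=np.array(p["R"]);print(n,p["camera_matrix"],R.round(3).tolist(),(-R.T@np.array(p["t"])).round(3))
print(monitor.observe())
E
```

```text
pics
top [[427.12182381   0.         279.17582782]
 [  0.         427.12182381 208.4002289 ]
 [  0.           0.           1.        ]] [[0.009, -1.0, 0.002], [-0.996, -0.009, -0.091], [0.091, -0.002, -0.996]] [ 0.456 -0.093  1.199]
side [[545.44251469   0.         275.89230642]
 [  0.         545.44251469 216.10858894]
 [  0.           0.           1.        ]] [[-0.946, -0.322, -0.021], [-0.21, 0.665, -0.717], [0.245, -0.674, -0.697]] [0.143 1.084 1.302]
{'time': 0.1, 'qpos': array([ 1.16598222e+00,  3.42625365e-01,  1.52489463e+00,  1.59791039e-05,
        1.27543127e+00, -1.46020121e-01]), 'qvel': array([-8.77427978e-04, -1.13432311e-03, -4.50564905e-03,  4.48147573e-04,
        4.88039838e-04,  4.04126973e-05]), 'joint_efforts': array([ 1.25559502e-03, -4.32011926e+01, -2.44689399e+01,  7.18355994e-02,
        5.26324112e-02, -4.84924237e-05]), 'tool_pos': array([0.13419591, 0.50718685, 0.22613822]), 'tool_rot': array([-3.14025072e+00, -2.12798620e-04,  2.88279387e+00]), 'contact_force': array([-0.42285666, -0.43818395,  0.57706797]), 'torque': array([-0.01670926, -0.01700445, -0.0333951 ]), 'opening': 0.09181976144359744}
```

View pics/top0.png

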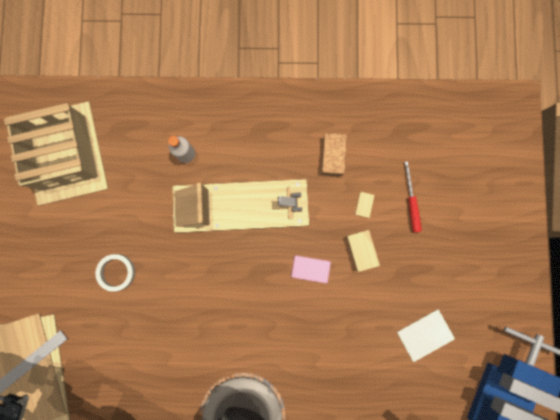

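View pics/side0.png

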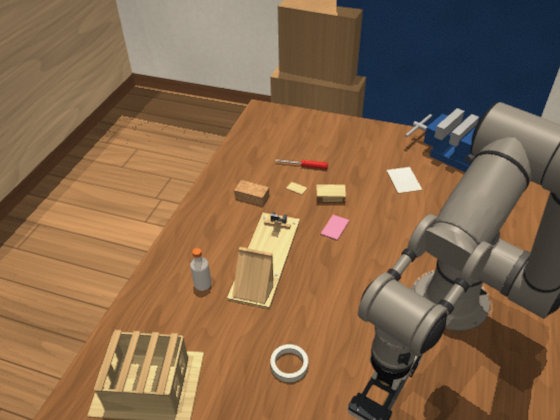

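The top view shows the panel on its block at about (363,251). The small plywood decoy is at (365,204) and the pink one at (311,269). The jig spans (173,181)–(309,231), with its crest near column 205 and the raised clip at (290,202), so the lane runs to the right, along -y. The side view agrees.

```bash
cat > h.py <<'E'
from cell import monitor, viewer, robot
import cv2,numpy as np
def ray(n,uv,z):
    p=viewer.camera_params(n);R=np.array(p["R"]);c=-R.T@np.array(p["t"])
    d=R.T@np.linalg.inv(p["camera_matrix"])@np.array([uv[0],uv[1],1.]); return c+d*(z-c[2])/d[2]
def proj(n,X):
    p=viewer.camera_params(n);q=np.array(p["camera_matrix"])@(np.array(p["R"])@np.array(X)+np.array(p["t"]));return q[:2]/q[2]
E
python3 - <<'E'
from h import *
im=cv2.imread("pics/top0.png");hsv=cv2.cvtColor(im,cv2.COLOR_BGR2HSV)
for p in[(363,251),(365,204),(240,205),(185,205),(330,200),(325,250)]:print(p,hsv[p[1],p[0]])
m=cv2.inRange(hsv,(18,60,150),(35,255,255))
for c in cv2.findContours(m,cv2.RETR_EXTERNAL,cv2.CHAIN_APPROX_NONE)[0]:
    if cv2.contourArea(c)>100:
        r=cv2.minAreaRect(c);print(r);
        z=.036 if cv2.contourArea(c)<1500 else .012
        print(np.array([ray("top",q,z)[:2] for q in cv2.boxPoints(r)]).round(4).tolist())
s=cv2.imread("pics/side0.png")
a=cv2.resize(im[165:285,160:390],None,fx=3.4,fy=3.4,interpolation=cv2.INTER_CUBIC)[:,:780]
cv2.imwrite("pics/c1.png",a)
cv2.imwrite("pics/c2.png",cv2.resize(s[170:310,220:360],None,fx=4,fy=4,interpolation=cv2.INTER_CUBIC))
E
```

```text
(363, 251) [ 25  80 240]
(365, 204) [ 24  81 240]
(240, 205) [ 25  79 241]
(185, 205) [ 16 111 163]
(330, 200) [ 13 140 177]
(325, 250) [ 12 140 170]
((55.3799934387207, 359.15997314453125), (23.617366790771484, 9.758074760437012), 81.8698959350586)
[[0.1836, 0.5128], [0.1874, 0.4874], [0.1273, 0.4753], [0.1235, 0.5005]]
((27.941177368164062, 336.26470947265625), (36.865413665771484, 20.61552619934082), 75.96376037597656)
[[0.2536, 0.6112], [0.2672, 0.5588], [0.1744, 0.5294], [0.1611, 0.5815]]
((48.52702713012695, 327.1621398925781), (24.49544906616211, 14.467110633850098), 80.53767395019531)
[[0.2663, 0.543], [0.2729, 0.5053], [0.21, 0.491], [0.2035, 0.5285]]
((362.8486328125, 250.49545288085938), (38.02570343017578, 22.987831115722656), 73.3007583618164)
[[0.4889, -0.2777], [0.5074, -0.3378], [0.4093, -0.3664], [0.3911, -0.3067]]
((364.311767578125, 204.34706115722656), (14.85973834991455, 23.75388526916504), 12.52880859375)
[[0.5471, -0.3002], [0.6111, -0.3148], [0.6025, -0.3545], [0.5386, -0.3397]]
((240.31341552734375, 205.43984985351562), (47.458194732666016, 135.8260040283203)
[... 185 characters left out ...]
54296875)
[[0.6345, 0.624], [0.6781, 0.4548], [0.6607, 0.4497], [0.6172, 0.6187]]
((56.6588249206543, 155.96470642089844), (13.666619300842285, 43.169166564941406), 77.47119140625)
[[0.706, 0.5839], [0.7334, 0.469], [0.696, 0.4589], [0.6687, 0.5735]]
((53.22351837158203, 138.50588989257812), (11.931177139282227, 42.95223617553711), 77.47119140625)
[[0.7527, 0.5954], [0.7802, 0.4808], [0.7473, 0.4719], [0.72, 0.5863]]
((61.5, 116.0), (10.0, 19.0), 90.0)
[[0.8281, 0.5415], [0.8286, 0.4886], [0.8001, 0.4871], [0.7996, 0.5399]]
((63.20000457763672, 152.89999389648438), (90.13461303710938, 72.02091217041016), 77.47119140625)
[[0.8109, 0.6344], [0.8575, 0.4411], [0.6102, 0.3752], [0.5653, 0.5651]]
```

View pics/c1.png

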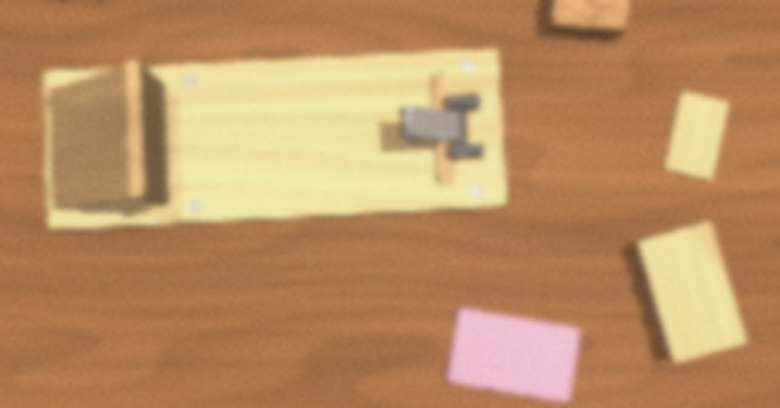

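View pics/c2.png

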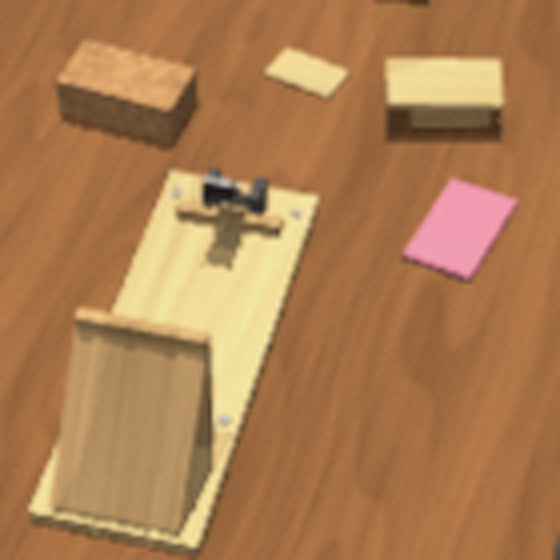

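The crops show the raised clip from (402,125) at its tip to about (470,125) at its hinge. The stop strip is near column 437, and the crest strip spans columns 125–143. In the side crop the plywood panel overhangs its block on both sides.

```bash
cat >> h.py <<'E'
from scipy.spatial.transform import Rotation as Ro
def go(x,y,z,yaw):
    s=monitor.observe();R=Ro.from_euler('xyz',s["tool_rot"]);d=R.inv().apply(np.array([x,y,z])-s["tool_pos"])
    T=Ro.from_euler('xyz',[np.pi,0,np.radians(yaw)]);w=np.degrees((R.inv()*T).as_rotvec())
    print("d",d.round(4),"w",w.round(1),"yaw",np.degrees(s["tool_rot"]).round(1),"t",s["time"])
O=np.array([.566,.1012]);D=np.array([.060,-.998]);N=np.array([.998,.060])
def J(x,y=0): return O+x*D+y*N
E
python3 - <<'E'
from h import *
c1=lambda u,v:(160+u/3.4,165+v/3.4)
c2=lambda u,v:(220+u/4,170+v/4)
f=lambda q:((q[:2]-O)@D*1e3,(q[:2]-O)@N*1e3)
for p in[(143,62),(146,198)]:print("crest top",f(ray("top",c1(*p),.132)))
for p in[(77,309),(210,334)]:print("crest side",f(ray("side",c2(*p),.132)))
for p in[(433,75),(439,183)]:print("stop top",f(ray("top",c1(*p),.024)))
for p in[(500,48),(507,205),(48,228),(43,70)]:print("base top",f(ray("top",c1(*p),.012)))
for p in[(172,170),(319,196),(195,550),(32,515)]:print("base side",f(ray("side",c2(*p),.012)))
for a in(.8,1.,1.2,1.4,1.57):
  X=np.r_[J(.240-.075*np.cos(a)),.027+.075*np.sin(a)];h=np.r_[J(.24),.027]
  g=lambda n,X,o,k:((proj(n,X)-o)*k).round()
  print(a,"tip top",g("top",X,(160,165),3.4),g("top",h,(160,165),3.4),"side",g("side",X,(220,170),4),g("side",h,(220,170),4))
for p in[(385,58),(502,59),(502,107),(385,107)]:print("panel side",ray("side",c2(*p),.036)[:2].round(4))
go(.42,.2,.25,80)
E
```

```text
crest top (np.float64(3.3604478490479814), np.float64(48.421851031993306))
crest top (np.float64(2.0817241596597116), np.float64(-52.53706310208992))
crest side (np.float64(-3.380303528442111), np.float64(48.275134976575))
crest side (np.float64(-2.9631531468397574), np.float64(-52.196893667124094))
stop top (np.float64(220.63304322432228), np.float64(43.01058849635145))
stop top (np.float64(220.8511774630657), np.float64(-45.39907178733405))
base top (np.float64(277.41641515435225), np.float64(64.35840966796192))
base top (np.float64(275.7777307462178), np.float64(-65.43320502204142))
base top (np.float64(-99.3628988087832), np.float64(-65.19332787543142))
base top (np.float64(-99.75795780849728), np.float64(65.06395920960829))
base side (np.float64(272.89118586916595), np.float64(61.75493652032534))
base side (np.float64(272.7483218494117), np.float64(-67.42740755993597))
base side (np.float64(-104.59927741213691), np.float64(-66.192173385073))
base side (np.float64(-104.29649236517605), np.float64(58.61930855783243))
0.8 tip top [395. 122.] [460. 126.] side [213. 193.] [231. 196.]
1.0 tip top [410. 120.] [460. 126.] side [217. 174.] [231. 196.]
1.2 tip top [428. 118.] [460. 126.] side [221. 157.] [231. 196.]
1.4 tip top [447. 116.] [460. 126.] side [225. 141.] [231. 196.]
1.57 tip top [463. 115.] [460. 126.] side [230. 130.] [231. 196.]
panel side [ 0.5035 -0.3357]
panel side [ 0.4049 -0.3652]
panel side [ 0.39   -0.3038]
panel side [ 0.4859 -0.2736]
d [-0.3549 -0.2238 -0.0236] w [-0.1  0.  85.2] yaw [-179.9   -0.   165.2] t 0.1
```

Request:
{"fn": "move_arm", "kwargs": {"deltas": [{"x":-0.355,"y":-0.224,"z":-0.024,"wz":85,"hand":1},{"x":-0.355,"y":-0.224,"z":-0.024,"wz":85,"hand":1},{"x":-0.355,"y":-0.224,"z":-0.024,"wz":85,"hand":1},{"x":-0.355,"y":-0.224,"z":-0.024,"wz":85,"hand":1},{"x":-0.355,"y":-0.224,"z":-0.024,"wz":85,"hand":1},{"x":-0.355,"y":-0.224,"z":-0.024,"wz":85,"hand":1},{"x":-0.355,"y":-0.224,"z":-0.024,"wz":85,"hand":1},{"x":-0.355,"y":-0.224,"z":-0.024,"wz":85,"hand":1}]}}

```text
schema error: expected keys x, y, z, wx, wy, wz, hand
```

```bash
python3 -c "
from h import *
go(.448,-.321,.12,16.3)"
```

```text
d [-0.5153 -0.7202  0.107 ] w [-0.000e+00  1.000e-01  1.489e+02] yaw [-179.9   -0.   165.2] t 0.1
```

Request:
{"fn": "move_arm", "kwargs": {"deltas": [{"x":-0.355,"y":-0.224,"z":-0.024,"wx":0,"wy":0,"wz":85,"hand":1},{"x":-0.355,"y":-0.224,"z":-0.024,"wx":0,"wy":0,"wz":85,"hand":1},{"x":-0.355,"y":-0.224,"z":-0.024,"wx":0,"wy":0,"wz":85,"hand":1},{"x":-0.355,"y":-0.224,"z":-0.024,"wx":0,"wy":0,"wz":85,"hand":1},{"x":-0.355,"y":-0.224,"z":-0.024,"wx":0,"wy":0,"wz":85,"hand":1},{"x":-0.355,"y":-0.224,"z":-0.024,"wx":0,"wy":0,"wz":85,"hand":1},{"x":-0.355,"y":-0.224,"z":-0.024,"wx":0,"wy":0,"wz":85,"hand":1},{"x":-0.355,"y":-0.224,"z":-0.024,"wx":0,"wy":0,"wz":85,"hand":1}], "grip_force": 8}}

```text
time: 1.1
tool_pos: [0.4221, 0.1977, 0.2504]
tool_rot: [3.142, 0.001, 1.389]
contact_force: [0.2, 0.1, -0.1]
opening: 0.0918
```

```bash
python3 -c "
from h import *
go(.448,-.321,.12,16.3)"
```

```text
d [-0.5054  0.1194  0.1307] w [ 0.   0.  63.3] yaw [180.    0.   79.6] t 1.1
```

Request:
{"fn": "move_arm", "kwargs": {"deltas": [{"x":-0.25,"y":0.06,"z":0,"wx":0,"wy":0,"wz":40,"hand":1},{"x":-0.25,"y":0.06,"z":0,"wx":0,"wy":0,"wz":40,"hand":1},{"x":-0.25,"y":0.06,"z":0,"wx":0,"wy":0,"wz":40,"hand":1},{"x":-0.25,"y":0.06,"z":0,"wx":0,"wy":0,"wz":40,"hand":1},{"x":-0.505,"y":0.119,"z":0.13,"wx":0,"wy":0,"wz":63.3,"hand":1},{"x":-0.505,"y":0.119,"z":0.13,"wx":0,"wy":0,"wz":63.3,"hand":1},{"x":-0.505,"y":0.119,"z":0.13,"wx":0,"wy":0,"wz":63.3,"hand":1},{"x":-0.505,"y":0.119,"z":0.13,"wx":0,"wy":0,"wz":63.3,"hand":1}]}}

```text
time: 2.1
tool_pos: [0.4485, -0.2758, 0.1407]
tool_rot: [-3.141, -0.0, 0.294]
contact_force: [0.2, 0.4, 0.4]
opening: 0.0921
```

Request:
{"fn": "move_arm", "kwargs": {"deltas": [{"x":0,"y":0,"z":0,"wx":0,"wy":0,"wz":0,"hand":1},{"x":0,"y":0,"z":0,"wx":0,"wy":0,"wz":0,"hand":1}]}}

```text
time: 2.35
tool_pos: [0.4485, -0.2736, 0.1415]
tool_rot: [-3.14, 0.0, 0.294]
contact_force: [-0.2, 0.7, 0.3]
opening: 0.0918
```

```bash
python3 - <<'E'
from h import *
go(.448,-.321,.014,16.3)
a=viewer.read_camera("top")[:,:,::-1][190:310,300:430]
b=viewer.read_camera("side")[:,:,::-1][120:240,270:400]
cv2.imwrite("pics/p1.png",cv2.resize(np.hstack([a,b]),None,fx=3,fy=3,interpolation=cv2.INTER_CUBIC))
E
```

```text
d [-0.0141  0.0454  0.1275] w [-0.1  0.   0.5] yaw [-179.9    0.    16.8] t 2.35
```

View pics/p1.png

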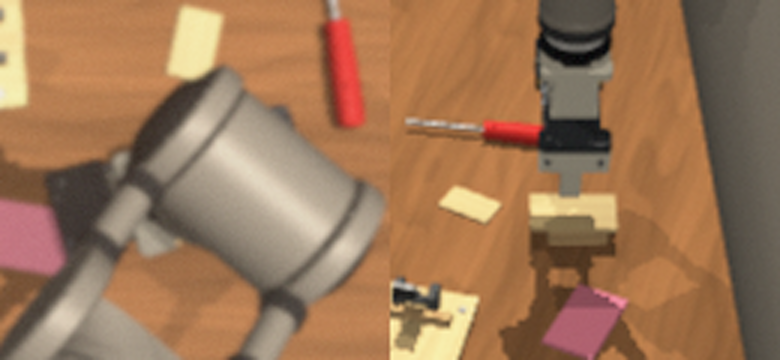

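The side crop shows the gripper aligned over the panel at about (572,210), with its travel not quite finished.

Request:
{"fn": "move_arm", "kwargs": {"deltas": [{"x":-0.014,"y":0.045,"z":0.02,"wx":0,"wy":0,"wz":0.5,"hand":1},{"x":-0.014,"y":0.045,"z":0.05,"wx":0,"wy":0,"wz":0.5,"hand":1},{"x":-0.014,"y":0.045,"z":0.08,"wx":0,"wy":0,"wz":0.5,"hand":1},{"x":-0.014,"y":0.045,"z":0.11,"wx":0,"wy":0,"wz":0.5,"hand":1},{"x":-0.014,"y":0.045,"z":0.127,"wx":0,"wy":0,"wz":0.5,"hand":1},{"x":-0.014,"y":0.045,"z":0.127,"wx":0,"wy":0,"wz":0.5,"hand":1}]}}

```text
time: 3.2
tool_pos: [0.4485, -0.3202, 0.0146]
tool_rot: [-3.14, 0.001, 0.287]
contact_force: [0.1, 0.1, 0.5]
opening: 0.0915
```

Request:
{"fn": "move_arm", "kwargs": {"deltas": [{"x":0,"y":0,"z":0,"wx":0,"wy":0,"wz":0,"hand":0.55},{"x":0,"y":0,"z":0,"wx":0,"wy":0,"wz":0,"hand":0.55},{"x":0,"y":0,"z":0,"wx":0,"wy":0,"wz":0,"hand":0.55},{"x":0,"y":0,"z":0,"wx":0,"wy":0,"wz":0,"hand":0.55},{"x":0,"y":0,"z":0,"wx":0,"wy":0,"wz":0,"hand":0.5},{"x":0,"y":0,"z":0,"wx":0,"wy":0,"wz":0,"hand":0.5}]}}

```text
time: 3.95
tool_pos: [0.4487, -0.3214, 0.0153]
tool_rot: [3.141, -0.0, 0.286]
contact_force: [-0.8, 0.2, 5.2]
opening: 0.0598
```

Request:
{"fn": "move_arm", "kwargs": {"deltas": [{"x":0,"y":0,"z":-0.04,"wx":0,"wy":0,"wz":0,"hand":0.5},{"x":0,"y":0,"z":-0.1,"wx":0,"wy":0,"wz":0,"hand":0.5},{"x":0,"y":0,"z":-0.16,"wx":0,"wy":0,"wz":0,"hand":0.5},{"x":0,"y":0,"z":-0.22,"wx":0,"wy":0,"wz":0,"hand":0.5},{"x":0,"y":0,"z":-0.23,"wx":0,"wy":0,"wz":0,"hand":0.5},{"x":0,"y":0,"z":-0.23,"wx":0,"wy":0,"wz":0,"hand":0.5}]}}

```text
time: 4.7
tool_pos: [0.4483, -0.321, 0.2445]
tool_rot: [-3.141, 0.0, 0.286]
contact_force: [0.6, -0.4, -1.5]
opening: 0.0601
```

```bash
python3 - <<'E'
from h import *
p=J(.024);print(p)
go(*p,.245,93.4); go(.5,-.1,.245,55)
a=viewer.read_camera("top")[:,:,::-1][190:310,300:430]
b=viewer.read_camera("side")[:,:,::-1][60:180,270:400]
cv2.imwrite("pics/p2.png",cv2.resize(b,None,fx=4,fy=4,interpolation=cv2.INTER_CUBIC))
E
```

```text
[0.56744  0.077248]
d [ 0.2265 -0.3486 -0.0004] w [ -0.  -0. -77.] yaw [-180.     0.    16.4] t 4.7
d [ 0.1119 -0.1975 -0.0005] w [ -0.   -0.  -38.6] yaw [-180.     0.    16.4] t 4.7
```

View pics/p2.png

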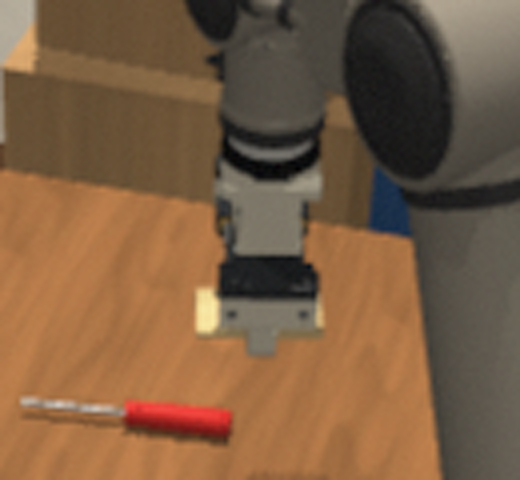

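The panel is held level and roughly central between the fingers (columns 196–324, finger at 262). Next I carry it to the ramp, at a safe height.

Request:
{"fn": "move_arm", "kwargs": {"deltas": [{"x":0.226,"y":-0.348,"z":-0.02,"wx":0,"wy":0,"wz":-77,"hand":0.5},{"x":0.226,"y":-0.348,"z":-0.02,"wx":0,"wy":0,"wz":-77,"hand":0.5},{"x":0.226,"y":-0.348,"z":-0.02,"wx":0,"wy":0,"wz":-77,"hand":0.5},{"x":0.226,"y":-0.348,"z":-0.02,"wx":0,"wy":0,"wz":-77,"hand":0.5},{"x":0.226,"y":-0.348,"z":-0.02,"wx":0,"wy":0,"wz":-77,"hand":0.5},{"x":0.226,"y":-0.348,"z":-0.02,"wx":0,"wy":0,"wz":-77,"hand":0.5},{"x":0.226,"y":-0.348,"z":-0.02,"wx":0,"wy":0,"wz":-77,"hand":0.5},{"x":0.226,"y":-0.348,"z":-0.02,"wx":0,"wy":0,"wz":-77,"hand":0.5}]}}

```text
time: 5.8
tool_pos: [0.5668, 0.0791, 0.2623]
tool_rot: [-3.138, -0.001, 1.636]
contact_force: [-0.2, -0.5, 0.4]
opening: 0.0599
```

```bash
python3 - <<'E'
from h import *
go(*J(.024),.173,93.4)
s=monitor.observe();R=Ro.from_euler('xyz',s["tool_rot"]);
for sx in(-.05,.05):
  for sy in(-.03,.03): print(sx,sy,((proj("side",s["tool_pos"]+R.apply([sx,sy,-.016]))-(200,130))*4).round(),((proj("side",s["tool_pos"]+R.apply([sx,sy,-.022]))-(200,130))*4).round())
b=viewer.read_camera("side")[:,:,::-1][130:270,200:340]
cv2.imwrite("pics/p3.png",cv2.resize(b,None,fx=4,fy=4,interpolation=cv2.INTER_CUBIC))
E
```

```text
d [-0.002   0.0009  0.0893] w [-0.2 -0.   0.3] yaw [-179.8   -0.    93.7] t 5.8
-0.05 -0.03 [283. 270.] [283. 264.]
-0.05 0.03 [201. 257.] [201. 250.]
0.05 -0.03 [243. 368.] [243. 361.]
0.05 0.03 [158. 353.] [157. 347.]
```

View pics/p3.png

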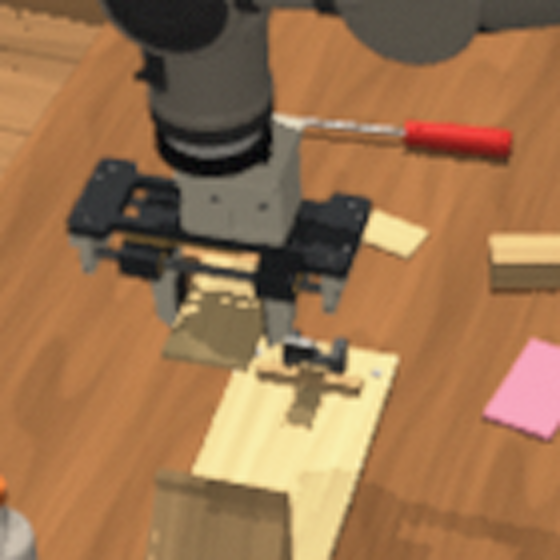

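The panel's rear lower corners at (163,353) and (250,366) match the predicted (158,353) and (243,368). I'll lower to the drop height, settle and check.

Request:
{"fn": "move_arm", "kwargs": {"deltas": [{"x":-0.002,"y":0.001,"z":0.04,"wx":0,"wy":0,"wz":0.3,"hand":0.5},{"x":-0.002,"y":0.001,"z":0.07,"wx":0,"wy":0,"wz":0.3,"hand":0.5},{"x":-0.002,"y":0.001,"z":0.089,"wx":0,"wy":0,"wz":0.3,"hand":0.5},{"x":-0.002,"y":0.001,"z":0.089,"wx":0,"wy":0,"wz":0.3,"hand":0.5},{"x":-0.002,"y":0.001,"z":0.089,"wx":0,"wy":0,"wz":0.3,"hand":0.5},{"x":-0.002,"y":0.001,"z":0.089,"wx":0,"wy":0,"wz":0.3,"hand":0.5}]}}

```text
time: 6.6
tool_pos: [0.5688, 0.0741, 0.1768]
tool_rot: [3.14, 0.0, 1.624]
contact_force: [-0.1, 0.2, -0.4]
opening: 0.0597
```

```bash
python3 -c "
from h import *
go(*J(.024),.173,93.4);print(monitor.observe()['tool_rot'])"
```

```text
d [ 0.0032 -0.0012  0.0038] w [ 0.1  0.  -0.4] yaw [179.9   0.   93. ] t 6.6
[3.13987088e+00 8.71256849e-05 1.62356343e+00]
```

Request:
{"fn": "move_arm", "kwargs": {"deltas": [{"x":0.003,"y":-0.001,"z":0.004,"wx":0,"wy":0,"wz":-0.4,"hand":0.5},{"x":0.003,"y":-0.001,"z":0.004,"wx":0,"wy":0,"wz":-0.4,"hand":0.5},{"x":0.003,"y":-0.001,"z":0.004,"wx":0,"wy":0,"wz":-0.4,"hand":0.5}]}}

```text
time: 6.98
tool_pos: [0.5672, 0.0776, 0.172]
tool_rot: [3.141, -0.0, 1.632]
contact_force: [0.8, 0.1, -0.4]
opening: 0.06
```

```bash
python3 -c "
from h import *
go(*J(.024),.173,93.4)"
```

```text
d [-0.0003  0.0003 -0.001 ] w [ 0.  -0.   0.1] yaw [180.   -0.   93.5] t 6.975
```

Release.

Request:
{"fn": "move_arm", "kwargs": {"deltas": [{"x":0,"y":0,"z":0,"wx":0,"wy":0,"wz":0,"hand":1},{"x":0,"y":0,"z":0,"wx":0,"wy":0,"wz":0,"hand":1},{"x":0,"y":0,"z":0,"wx":0,"wy":0,"wz":0,"hand":1},{"x":0,"y":0,"z":0,"wx":0,"wy":0,"wz":0,"hand":1},{"x":0,"y":0,"z":0,"wx":0,"wy":0,"wz":0,"hand":1},{"x":0,"y":0,"z":0,"wx":0,"wy":0,"wz":0,"hand":1},{"x":0,"y":0,"z":0,"wx":0,"wy":0,"wz":0,"hand":1},{"x":0,"y":0,"z":0,"wx":0,"wy":0,"wz":0,"hand":1}]}}

```text
time: 7.98
tool_pos: [0.5672, 0.0774, 0.1719]
tool_rot: [3.142, -0.0, 1.631]
contact_force: [0.3, 0.4, -0.7]
opening: 0.0916
```

Request:
{"fn": "move_arm", "kwargs": {"deltas": [{"x":0,"y":0,"z":-0.06,"wx":0,"wy":0,"wz":0,"hand":1},{"x":0,"y":-0.06,"z":-0.11,"wx":0,"wy":0,"wz":0,"hand":1},{"x":0,"y":-0.12,"z":-0.13,"wx":0,"wy":0,"wz":0,"hand":1},{"x":0,"y":-0.18,"z":-0.13,"wx":0,"wy":0,"wz":0,"hand":1},{"x":0,"y":-0.18,"z":-0.13,"wx":0,"wy":0,"wz":0,"hand":1},{"x":0,"y":-0.18,"z":-0.13,"wx":0,"wy":0,"wz":0,"hand":1}]}}

```text
time: 8.72
tool_pos: [0.3877, 0.0665, 0.3025]
tool_rot: [3.14, 0.0, 1.631]
contact_force: [0.2, 0.0, -0.4]
opening: 0.0917
```

```bash
python3 - <<'E'
from h import *
a=viewer.read_camera("top")[:,:,::-1];b=viewer.read_camera("side")[:,:,::-1]
cv2.imwrite("pics/top4.png",a);cv2.imwrite("pics/side4.png",b)
print(monitor.observe()["tool_pos"])
cv2.imwrite("pics/p4.png",cv2.resize(np.hstack([a[160:290,165:315],b[200:330,220:330]]),None,fx=3,fy=3,interpolation=cv2.INTER_CUBIC))
E
```

```text
[0.3887118  0.06645437 0.30181799]
```

View pics/p4.png

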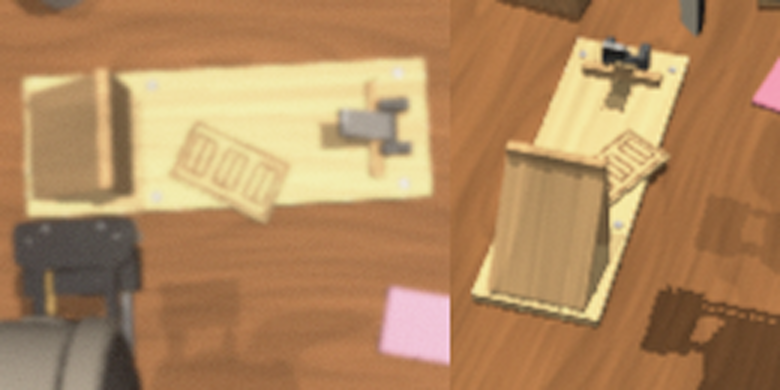

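The panel landed etched face up on the lane. It is skewed, with crop corners at (198,122), (290,172), (268,221) and (170,177).

```bash
python3 - <<'E'
from h import *
P=np.array([ray("top",(165+u/3,160+v/3),.018)[:2] for u,v in[(198,122),(290,172),(268,221),(170,177)]])
c=P.mean(0);e=P[1]-P[0]+P[2]-P[3];w=P[3]-P[0]+P[2]-P[1];yaw=np.degrees(np.arctan2(*e[::-1]))%180
print(c,np.linalg.norm(e)/2,np.linalg.norm(w)/2,yaw,np.degrees(np.arctan2(*w[::-1])),"jig",(c-O)@D,(c-O)@N,"jigyaw",np.degrees(np.arctan2(*(-D)[::-1])))
u=np.array([np.cos(np.radians(yaw)),np.sin(np.radians(yaw))])
g=c;print(g)
go(*g,.10,yaw);go(*J(.17),.015,93.4)
E
```

```text
[0.53639968 0.00795403] 0.09818686990100903 0.05321188860251915 64.23977661486974 155.28197216689168 jig 0.09128345673657172 -0.03513587798924075 jigyaw 93.44049487274272
[0.53639968 0.00795403]
d [-0.0673  0.1438  0.2019] w [ 0.  -0.  29.2] yaw [180.   -0.   93.5] t 8.825
d [-0.146   0.1788  0.2869] w [ 0.  -0.   0.1] yaw [180.   -0.   93.5] t 8.825
```

```bash
python3 -c "
from h import *
go(.5428,.0215,.10,64.8)"
```

```text
d [-0.0542  0.151   0.2019] w [ 0.  -0.  28.7] yaw [180.   -0.   93.5] t 8.825
```

Request:
{"fn": "move_arm", "kwargs": {"deltas": [{"x":-0.05,"y":0.05,"z":0,"wx":0,"wy":0,"wz":10,"hand":1},{"x":-0.053,"y":0.1,"z":0,"wx":0,"wy":0,"wz":20,"hand":1},{"x":-0.053,"y":0.15,"z":0,"wx":0,"wy":0,"wz":28.7,"hand":1},{"x":-0.053,"y":0.15,"z":0.05,"wx":0,"wy":0,"wz":28.7,"hand":1},{"x":-0.053,"y":0.15,"z":0.11,"wx":0,"wy":0,"wz":28.7,"hand":1},{"x":-0.053,"y":0.15,"z":0.17,"wx":0,"wy":0,"wz":28.7,"hand":1},{"x":-0.053,"y":0.15,"z":0.2,"wx":0,"wy":0,"wz":28.7,"hand":1},{"x":-0.053,"y":0.15,"z":0.2,"wx":0,"wy":0,"wz":28.7,"hand":1}]}}

```text
time: 9.82
tool_pos: [0.5395, 0.0228, 0.0984]
tool_rot: [-3.135, 0.002, 1.13]
contact_force: [0.1, 0.1, 0.9]
opening: 0.0919
```

```bash
python3 -c "
from h import *
go(.5428,.0215,.0145,64.8)"
```

```text
d [0.0004 0.004  0.0839] w [-0.4  0.1 -0. ] yaw [-1.796e+02  1.000e-01  6.480e+01] t 9.825
```

Request:
{"fn": "move_arm", "kwargs": {"deltas": [{"x":0,"y":0.003,"z":0.04,"wx":0,"wy":0,"wz":0,"hand":1},{"x":0,"y":0.003,"z":0.07,"wx":0,"wy":0,"wz":0,"hand":1},{"x":0,"y":0.003,"z":0.078,"wx":0,"wy":0,"wz":0,"hand":1},{"x":0,"y":0.003,"z":0.078,"wx":0,"wy":0,"wz":0,"hand":1},{"x":0,"y":0.003,"z":0.078,"wx":0,"wy":0,"wz":0,"hand":1}]}}

```text
time: 10.45
tool_pos: [0.5444, 0.0213, 0.0254]
tool_rot: [3.139, -0.001, 1.131]
contact_force: [-0.7, 0.5, -0.2]
opening: 0.0919
```

```bash
python3 -c "
from h import *
go(.5428,.0215,.0145,64.8)"
```

```text
d [-0.0006 -0.0016  0.0109] w [ 0.2 -0.1 -0. ] yaw [ 1.798e+02 -1.000e-01  6.480e+01] t 10.45
```

Request:
{"fn": "move_arm", "kwargs": {"deltas": [{"x":0,"y":0,"z":0.006,"wx":0,"wy":0,"wz":0,"hand":1},{"x":0,"y":0,"z":0.01,"wx":0,"wy":0,"wz":0,"hand":1},{"x":0,"y":0,"z":0.01,"wx":0,"wy":0,"wz":0,"hand":1},{"x":0,"y":0,"z":0.01,"wx":0,"wy":0,"wz":0,"hand":1}]}}

```text
time: 10.95
tool_pos: [0.5432, 0.0214, 0.0139]
tool_rot: [-3.142, -0.0, 1.13]
contact_force: [0.1, -0.3, -0.5]
opening: 0.0915
```

Request:
{"fn": "move_arm", "kwargs": {"deltas": [{"x":0,"y":0,"z":0,"wx":0,"wy":0,"wz":0,"hand":0.8},{"x":0,"y":0,"z":0,"wx":0,"wy":0,"wz":0,"hand":0.7},{"x":0,"y":0,"z":0,"wx":0,"wy":0,"wz":0,"hand":0.6},{"x":0,"y":0,"z":0,"wx":0,"wy":0,"wz":0,"hand":0.6},{"x":0,"y":0,"z":0,"wx":0,"wy":0,"wz":0,"hand":0.6},{"x":0,"y":0,"z":0,"wx":0,"wy":0,"wz":0,"hand":0.6}], "grip_force": 6}}

```text
time: 11.7
tool_pos: [0.5432, 0.0214, 0.0139]
tool_rot: [3.141, -0.0, 1.13]
contact_force: [0.7, 0.2, 0.8]
opening: 0.0603
```

```bash
python3 -c "
from h import *
go(*J(.105,-.001),.0145,93.4)"
```

```text
d [-0.0107  0.0361 -0.0006] w [  0.   -0.  -28.6] yaw [180.   -0.   64.8] t 11.7
```

Request:
{"fn": "move_arm", "kwargs": {"deltas": [{"x":-0.002,"y":0.006,"z":0,"wx":0,"wy":0,"wz":-5,"hand":0.6},{"x":-0.004,"y":0.012,"z":0,"wx":0,"wy":0,"wz":-10,"hand":0.6},{"x":-0.006,"y":0.018,"z":0,"wx":0,"wy":0,"wz":-15,"hand":0.6},{"x":-0.008,"y":0.025,"z":0,"wx":0,"wy":0,"wz":-20,"hand":0.6},{"x":-0.01,"y":0.031,"z":0,"wx":0,"wy":0,"wz":-25,"hand":0.6},{"x":-0.011,"y":0.036,"z":0,"wx":0,"wy":0,"wz":-28.6,"hand":0.6},{"x":-0.011,"y":0.036,"z":0,"wx":0,"wy":0,"wz":-28.6,"hand":0.6},{"x":-0.011,"y":0.036,"z":0,"wx":0,"wy":0,"wz":-28.6,"hand":0.6}]}}

```text
time: 12.7
tool_pos: [0.5711, -0.0038, 0.0139]
tool_rot: [3.141, 0.0, 1.628]
contact_force: [0.1, -0.1, 0.7]
opening: 0.0599
```

```bash
python3 - <<'E'
from h import *
go(*J(.105,-.001),.0145,93.4)
b=viewer.read_camera("side")[:,:,::-1];cv2.imwrite("pics/side5.png",b)
cv2.imwrite("pics/p5.png",cv2.resize(b[200:310,220:350],None,fx=5,fy=5,interpolation=cv2.INTER_CUBIC))
E
```

```text
d [ 0.0002  0.0003 -0.0006] w [ 0.   0.  -0.1] yaw [180.    0.   93.3] t 12.7
```

View pics/p5.png

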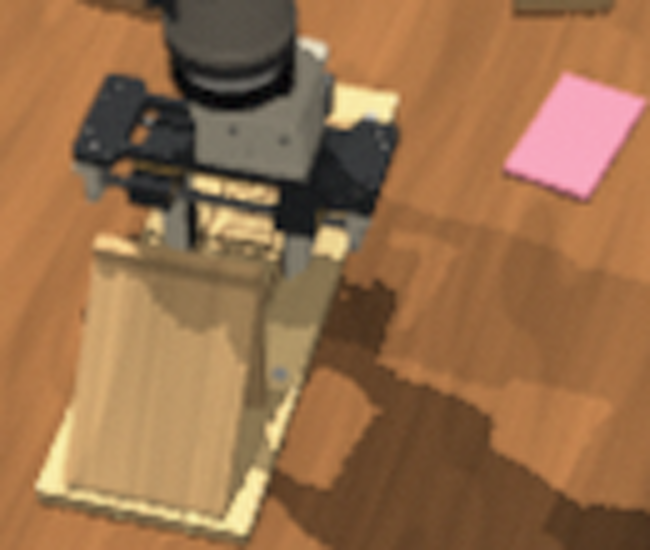

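The panel is squared in the grip and clear of the ramp. I'll regrip further back so the gripper body stays clear of the raised clip.

Request:
{"fn": "move_arm", "kwargs": {"deltas": [{"x":0,"y":0,"z":0,"wx":0,"wy":0,"wz":0,"hand":0.8},{"x":0,"y":0,"z":0,"wx":0,"wy":0,"wz":0,"hand":0.8},{"x":0.01,"y":0,"z":0,"wx":0,"wy":0,"wz":0,"hand":0.8},{"x":0.02,"y":0,"z":0,"wx":0,"wy":0,"wz":0,"hand":0.8},{"x":0.02,"y":0,"z":0,"wx":0,"wy":0,"wz":0,"hand":0.6},{"x":0.02,"y":0,"z":0,"wx":0,"wy":0,"wz":0,"hand":0.6},{"x":0.02,"y":0,"z":0,"wx":0,"wy":0,"wz":0,"hand":0.6},{"x":0.02,"y":0,"z":0,"wx":0,"wy":0,"wz":0,"hand":0.6}]}}

```text
time: 13.75
tool_pos: [0.5699, 0.0159, 0.0139]
tool_rot: [3.141, -0.0, 1.629]
contact_force: [-0.1, 0.2, 0.1]
opening: 0.0596
```

```bash
python3 - <<'E'
from h import *
s=monitor.observe();q=s["tool_pos"][:2]-O;print(q@D,q@N)
go(*J(.135,0),.0145,93.4)
E
```

```text
0.08536711372875164 -0.0012195528193225042
d [-0.0496  0.0013 -0.0006] w [ 0. -0. -0.] yaw [180.   -0.   93.4] t 13.75
```

Request:
{"fn": "move_arm", "kwargs": {"deltas": [{"x":-0.008,"y":0.001,"z":0,"wx":0,"wy":0,"wz":0,"hand":0.6},{"x":-0.016,"y":0.001,"z":0,"wx":0,"wy":0,"wz":0,"hand":0.6},{"x":-0.024,"y":0.001,"z":0,"wx":0,"wy":0,"wz":0,"hand":0.6},{"x":-0.032,"y":0.001,"z":0,"wx":0,"wy":0,"wz":0,"hand":0.6},{"x":-0.038,"y":0.001,"z":0,"wx":0,"wy":0,"wz":0,"hand":0.6},{"x":-0.042,"y":0.001,"z":0,"wx":0,"wy":0,"wz":0,"hand":0.6},{"x":-0.044,"y":0.001,"z":0,"wx":0,"wy":0,"wz":0,"hand":0.6}]}}

```text
time: 14.62
tool_pos: [0.5734, -0.0279, 0.0139]
tool_rot: [3.142, -0.0, 1.629]
contact_force: [0.1, -0.1, 0.2]
opening: 0.0597
```

Request:
{"fn": "move_arm", "kwargs": {"deltas": [{"x":-0.0015,"y":0,"z":0,"wx":0,"wy":0,"wz":0,"hand":0.6},{"x":-0.003,"y":0,"z":0,"wx":0,"wy":0,"wz":0,"hand":0.6},{"x":-0.003,"y":0,"z":0,"wx":0,"wy":0,"wz":0,"hand":0.6}]}}

```text
time: 15.0
tool_pos: [0.5736, -0.0308, 0.0139]
tool_rot: [3.142, 0.0, 1.63]
contact_force: [-0.1, 0.6, 0.2]
opening: 0.0599
```

Request:
{"fn": "move_arm", "kwargs": {"deltas": [{"x":-0.0015,"y":0,"z":0,"wx":0,"wy":0,"wz":0,"hand":0.6},{"x":-0.003,"y":0,"z":0,"wx":0,"wy":0,"wz":0,"hand":0.6},{"x":-0.003,"y":0,"z":0,"wx":0,"wy":0,"wz":0,"hand":0.6}]}}

```text
time: 15.38
tool_pos: [0.5738, -0.0339, 0.0139]
tool_rot: [3.141, 0.0, 1.63]
contact_force: [-0.5, 0.8, 0.2]
opening: 0.0599
```

Request:
{"fn": "move_arm", "kwargs": {"deltas": [{"x":-0.0015,"y":0,"z":0,"wx":0,"wy":0,"wz":0,"hand":0.6},{"x":-0.003,"y":0,"z":0,"wx":0,"wy":0,"wz":0,"hand":0.6},{"x":-0.003,"y":0,"z":0,"wx":0,"wy":0,"wz":0,"hand":0.6}]}}

```text
time: 15.75
tool_pos: [0.574, -0.0369, 0.0139]
tool_rot: [3.141, 0.0, 1.63]
contact_force: [-0.2, -0.1, 0.7]
opening: 0.0599
```

```bash
python3 - <<'E'
from h import *
s=monitor.observe();q=s["tool_pos"][:2]-O;print(q@D,q@N,s["contact_force"])
a=viewer.read_camera("top")[:,:,::-1];cv2.imwrite("pics/top6.png",a);b=viewer.read_camera("side")[:,:,::-1];cv2.imwrite("pics/side6.png",b)
cv2.imwrite("pics/p6.png",cv2.resize(np.hstack([a[170:240,220:320],b[200:270,245:325]]),None,fx=4,fy=4,interpolation=cv2.INTER_CUBIC))
E
```

```text
0.1383450228132671 -0.0003078857575013419 [-0.16629846 -0.14410249  0.73915814]
```

View pics/p6.png

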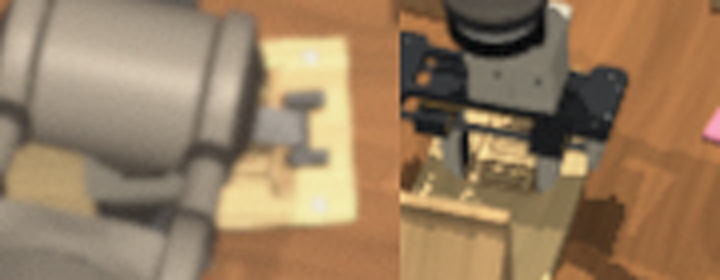

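The view from above is mostly hidden by the wrist. The clip is still raised and clear, and no stop contact has been felt yet, so I'll keep sliding slowly.

Request:
{"fn": "move_arm", "kwargs": {"deltas": [{"x":-0.001,"y":0,"z":0,"wx":0,"wy":0,"wz":0,"hand":0.6},{"x":-0.002,"y":0,"z":0,"wx":0,"wy":0,"wz":0,"hand":0.6},{"x":-0.002,"y":0,"z":0,"wx":0,"wy":0,"wz":0,"hand":0.6}]}}

```text
time: 16.23
tool_pos: [0.5742, -0.0372, 0.0139]
tool_rot: [3.141, -0.002, 1.63]
contact_force: [1.3, 6.8, 1.1]
opening: 0.0599
```

Request:
{"fn": "move_arm", "kwargs": {"deltas": [{"x":-0.001,"y":0,"z":0,"wx":0,"wy":0,"wz":0,"hand":0.6},{"x":-0.002,"y":0,"z":0,"wx":0,"wy":0,"wz":0,"hand":0.6},{"x":-0.002,"y":0,"z":0,"wx":0,"wy":0,"wz":0,"hand":0.6}]}}

```text
time: 16.6
tool_pos: [0.5742, -0.0387, 0.0138]
tool_rot: [3.141, -0.003, 1.63]
contact_force: [0.8, 9.4, 1.0]
opening: 0.0598
```

The stop is felt at 7–9 N. I'll release, back off and look.

Request:
{"fn": "move_arm", "kwargs": {"deltas": [{"x":0.002,"y":0,"z":0,"wx":0,"wy":0,"wz":0,"hand":0.85},{"x":0.002,"y":0,"z":0,"wx":0,"wy":0,"wz":0,"hand":0.85},{"x":0.002,"y":0,"z":0,"wx":0,"wy":0,"wz":0,"hand":0.85},{"x":0.01,"y":0,"z":0,"wx":0,"wy":0,"wz":0,"hand":0.85},{"x":0.015,"y":0,"z":-0.02,"wx":0,"wy":0,"wz":0,"hand":0.85},{"x":0.015,"y":0,"z":-0.08,"wx":0,"wy":0,"wz":0,"hand":0.85},{"x":0.015,"y":0,"z":-0.14,"wx":0,"wy":0,"wz":0,"hand":0.5},{"x":0.015,"y":0,"z":-0.2,"wx":0,"wy":0,"wz":0,"hand":0}]}}

```text
time: 17.6
tool_pos: [0.5729, -0.0253, 0.2158]
tool_rot: [-3.142, -0.0, 1.63]
contact_force: [0.4, -1.3, -0.2]
opening: 0.0629
```

Request:
{"fn": "move_arm", "kwargs": {"deltas": [{"x":0,"y":-0.06,"z":0,"wx":0,"wy":0,"wz":0,"hand":0},{"x":0,"y":-0.12,"z":0,"wx":0,"wy":0,"wz":0,"hand":0},{"x":0,"y":-0.18,"z":0,"wx":0,"wy":0,"wz":0,"hand":0},{"x":0,"y":-0.18,"z":0,"wx":0,"wy":0,"wz":0,"hand":0},{"x":0,"y":-0.18,"z":0,"wx":0,"wy":0,"wz":0,"hand":0}]}}

```text
time: 18.23
tool_pos: [0.3944, -0.0364, 0.2145]
tool_rot: [3.139, 0.001, 1.629]
contact_force: [0.1, 0.7, -0.2]
opening: 0.0128
```

```bash
python3 - <<'E'
from h import *
s=monitor.observe();print(s["tool_pos"],s["opening"])
a=viewer.read_camera("top")[:,:,::-1];cv2.imwrite("pics/top7.png",a);b=viewer.read_camera("side")[:,:,::-1];cv2.imwrite("pics/side7.png",b)
cv2.imwrite("pics/p7.png",cv2.resize(np.hstack([a[175:240,230:320],b[200:265,250:320]]),None,fx=5,fy=5,interpolation=cv2.INTER_CUBIC))
for n,o in(("top",(230,175)),("side",(250,200))):
  print(n,"home corners",[((proj(n,np.r_[J(x,y),.018])-o)*5).round().tolist() for x in(.12,.22) for y in(-.03,.03)])
E
```

```text
[ 0.39441195 -0.03643532  0.21453398] 0.012754465872375914
top home corners [[112.0, 201.0], [107.0, 94.0], [292.0, 192.0], [286.0, 85.0]]
side home corners [[135.0, 241.0], [45.0, 224.0], [175.0, 133.0], [88.0, 117.0]]
```

View pics/p7.png

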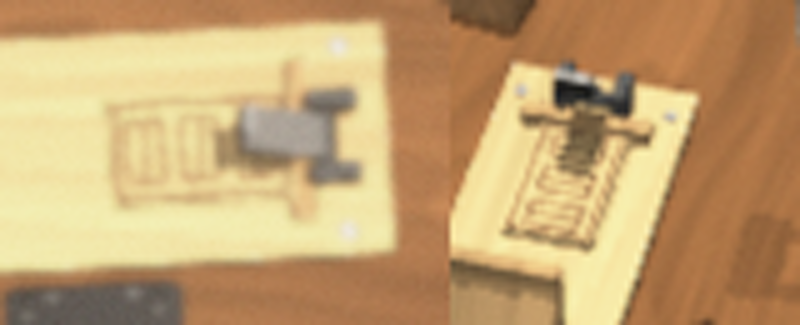

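The panel lies etched face up against the stop. Its rear corners at (106,105) and (118,207) are close to the predicted (107,94) and (112,201), so it is about 3 mm off centre. The clip is still raised, tip at (241,131), at roughly 0.85 rad.

```bash
python3 - <<'E'
from h import *
go(*J(.224,-.002),.10,93.4)
E
```

```text
d [-0.0966  0.177   0.1144] w [ 0.1  0.  -0. ] yaw [179.9   0.   93.4] t 18.325
```

Request:
{"fn": "move_arm", "kwargs": {"deltas": [{"x":-0.03,"y":0.05,"z":0,"wx":0,"wy":0,"wz":0,"hand":0},{"x":-0.06,"y":0.1,"z":0,"wx":0,"wy":0,"wz":0,"hand":0},{"x":-0.09,"y":0.15,"z":0,"wx":0,"wy":0,"wz":0,"hand":0},{"x":-0.097,"y":0.177,"z":0,"wx":0,"wy":0,"wz":0,"hand":0},{"x":-0.097,"y":0.177,"z":0.05,"wx":0,"wy":0,"wz":0,"hand":0},{"x":-0.097,"y":0.177,"z":0.1,"wx":0,"wy":0,"wz":0,"hand":0},{"x":-0.097,"y":0.177,"z":0.112,"wx":0,"wy":0,"wz":0,"hand":0},{"x":-0.097,"y":0.177,"z":0.112,"wx":0,"wy":0,"wz":0,"hand":0}]}}

```text
time: 19.32
tool_pos: [0.5767, -0.1227, 0.1018]
tool_rot: [-3.141, -0.0, 1.63]
contact_force: [0.6, -0.3, 1.4]
opening: 0.0007
```

```bash
python3 - <<'E'
from h import *
for x,z in((.2196,.076),(.2176,.072),(.2058,.0606),(.1979,.0461),(.1945,.030)): go(*J(x,-.002),z,93.4)
E
```

```text
d [0.0046 0.0008 0.0258] w [-0. -0. -0.] yaw [-180.    -0.    93.4] t 19.325
d [0.0066 0.0008 0.0298] w [-0. -0. -0.] yaw [-180.    -0.    93.4] t 19.325
d [0.0184 0.0008 0.0412] w [-0. -0. -0.] yaw [-180.    -0.    93.4] t 19.325
d [0.0263 0.0008 0.0557] w [-0. -0. -0.] yaw [-180.    -0.    93.4] t 19.325
d [0.0297 0.0008 0.0718] w [-0. -0. -0.] yaw [-180.    -0.    93.4] t 19.325
```

Request:
{"fn": "move_arm", "kwargs": {"deltas": [{"x":0.003,"y":0.001,"z":0.02,"wx":0,"wy":0,"wz":0,"hand":0},{"x":0.0066,"y":0.001,"z":0.03,"wx":0,"wy":0,"wz":0,"hand":0},{"x":0.0125,"y":0.001,"z":0.035,"wx":0,"wy":0,"wz":0,"hand":0},{"x":0.0184,"y":0.001,"z":0.041,"wx":0,"wy":0,"wz":0,"hand":0},{"x":0.023,"y":0.001,"z":0.048,"wx":0,"wy":0,"wz":0,"hand":0},{"x":0.0263,"y":0.001,"z":0.0557,"wx":0,"wy":0,"wz":0,"hand":0}]}}

```text
time: 20.08
tool_pos: [0.5757, -0.096, 0.0461]
tool_rot: [3.141, -0.0, 1.63]
contact_force: [1.3, -0.1, 0.9]
opening: 0.0008
```

```bash
python3 - <<'E'
from h import *
for x,z in((.196,.038),(.1945,.030)): go(*J(x,-.002),z,93.4)
print(monitor.observe()["contact_force"])
E
```

```text
d [0.0015 0.0001 0.0081] w [ 0. -0. -0.] yaw [180.   -0.   93.4] t 20.075
d [0.003  0.0001 0.0161] w [ 0. -0. -0.] yaw [180.   -0.   93.4] t 20.075
[ 1.25505242 -0.12007636  0.87248252]
```

Request:
{"fn": "move_arm", "kwargs": {"deltas": [{"x":0.001,"y":0,"z":0.005,"wx":0,"wy":0,"wz":0,"hand":0},{"x":0.002,"y":0,"z":0.009,"wx":0,"wy":0,"wz":0,"hand":0},{"x":0.003,"y":0,"z":0.012,"wx":0,"wy":0,"wz":0,"hand":0},{"x":0.003,"y":0,"z":0.0145,"wx":0,"wy":0,"wz":0,"hand":0},{"x":0.003,"y":0,"z":0.0145,"wx":0,"wy":0,"wz":0,"hand":0}]}}

```text
time: 20.7
tool_pos: [0.5751, -0.0935, 0.0314]
tool_rot: [-3.141, -0.0, 1.63]
contact_force: [-0.7, 0.5, -0.0]
opening: 0.0002
```

Request:
{"fn": "move_arm", "kwargs": {"deltas": [{"x":0,"y":0,"z":0.001,"wx":0,"wy":0,"wz":0,"hand":0},{"x":0,"y":0,"z":0.001,"wx":0,"wy":0,"wz":0,"hand":0}]}}

```text
time: 20.95
tool_pos: [0.5753, -0.0935, 0.0307]
tool_rot: [3.142, -0.0, 1.63]
contact_force: [-0.3, 0.4, 0.0]
opening: 0.0005
```

Request:
{"fn": "move_arm", "kwargs": {"deltas": [{"x":0,"y":0,"z":0.001,"wx":0,"wy":0,"wz":0,"hand":0},{"x":0,"y":0,"z":0.001,"wx":0,"wy":0,"wz":0,"hand":0}]}}

```text
time: 21.2
tool_pos: [0.5753, -0.0935, 0.0303]
tool_rot: [3.141, 0.0, 1.63]
contact_force: [-2.6, 0.6, 5.8]
opening: 0.0003
```

Firm contact at 5.8 N, z = 0.0303, matches a level clip. I'll retreat and verify.

Request:
{"fn": "move_arm", "kwargs": {"deltas": [{"x":0,"y":0,"z":0.0005,"wx":0,"wy":0,"wz":0,"hand":0},{"x":0,"y":0,"z":-0.03,"wx":0,"wy":0,"wz":0,"hand":0},{"x":0,"y":0,"z":-0.09,"wx":0,"wy":0,"wz":0,"hand":0},{"x":0,"y":0,"z":-0.15,"wx":0,"wy":0,"wz":0,"hand":0},{"x":0,"y":-0.06,"z":-0.18,"wx":0,"wy":0,"wz":0,"hand":0},{"x":0,"y":-0.12,"z":-0.18,"wx":0,"wy":0,"wz":0,"hand":0},{"x":0,"y":-0.18,"z":-0.18,"wx":0,"wy":0,"wz":0,"hand":0},{"x":0,"y":-0.18,"z":-0.18,"wx":0,"wy":0,"wz":0,"hand":0}]}}

```text
time: 22.2
tool_pos: [0.3915, -0.1033, 0.2095]
tool_rot: [-3.139, -0.001, 1.628]
contact_force: [0.7, -0.3, 0.1]
opening: 0.0004
```

```bash
python3 - <<'E'
from h import *
a=viewer.read_camera("top")[:,:,::-1];b=viewer.read_camera("side")[:,:,::-1]
cv2.imwrite("pics/p8.png",cv2.resize(np.hstack([a[175:240,230:320],b[200:265,250:320]]),None,fx=5,fy=5,interpolation=cv2.INTER_CUBIC))
for al in(-.06,0,.1,.2):
  t=[np.r_[J(.240-.075*np.cos(al)+.003*np.sin(al),y),.027+.075*np.sin(al)+.003*np.cos(al)] for y in(-.014,.01)]
  print(al,[((proj("top",X)-(230,175))*5).round().tolist() for X in t],[((proj("side",X)-(250,200))*5+(450,0)).round().tolist() for X in t])
E
```

```text
-0.06 [[191.0, 167.0], [189.0, 124.0]] [[580.0, 179.0], [544.0, 173.0]]
0 [[191.0, 167.0], [189.0, 123.0]] [[579.0, 174.0], [544.0, 168.0]]
0.1 [[192.0, 165.0], [190.0, 122.0]] [[579.0, 166.0], [544.0, 159.0]]
0.2 [[194.0, 164.0], [192.0, 120.0]] [[580.0, 156.0], [544.0, 150.0]]
```

View pics/p8.png

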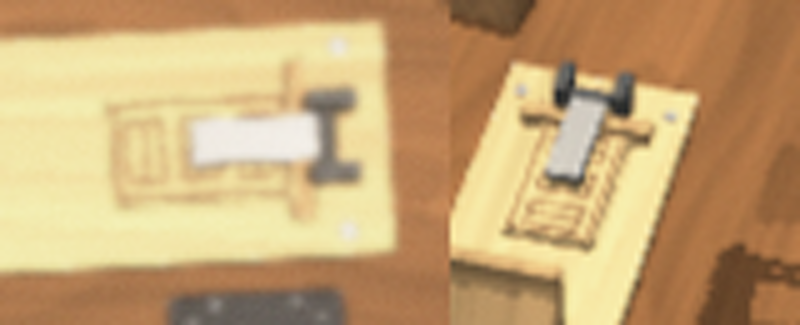

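The clip is down: its tip in the side crop is at about (547–583, 175–180), against a predicted (544–579, 168–174) for level. The panel has not moved.

```bash
python3 -c "
from h import *
print(robot.hand_in())"
```

```text
the job is handed in; nothing more can be done
None
```

The job is handed in at about 22 s of the 64 s allowed; the hand-in reports no verdict.

- **Turning over:** I dropped the panel level, about 24 mm past the ramp edge and 60 mm above it. It tipped over by itself and landed etched face up on the lane, about 28° skewed and 35 mm off the centre line.
- **Sliding:** I gripped it, squared it and slid it along the lane with the clip still raised, until I felt the stop strip at 7–9 N. Then I released it.
- **Clip:** I pressed the clip down along its swing with the closed fingers until it made firm contact at 5.8 N, with the strip's top at 30 mm. The arm then backed clear.

**Last checks:**
- **Panel:** It is flat and against the stop, about 3 mm off the centre line, and had not moved after the clip came down. One blurry reading of its rear edge in the top view suggested up to 0.07 rad out of square. The long edges looked parallel to the lane, and both are within the 0.12 rad limit.
- **Clip:** Both views agree with level to within a pixel or two.
- **Bystanders:** I did not measure these at the end, but no move went near them and I felt no unexpected contact.
- **Camera disagreement:** The two cameras differed by about 6 mm on where the ramp edge is along the lane, so I used the average.

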